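# Take the key off its peg-board hook and hold the lock box's spring lock open

### The arm

A 7-joint arm with a two-finger parallel gripper is mounted at the origin on the work surface. World frame = base frame: x ahead of the robot, y to its left, z up, the work surface at z = 0. Lengths are in m, angles in rad, forces in N, time in s.
With the tool pointing down it reaches from about 0.4 to 0.875 m from the base axis. Payload 19.3 kg.
Tool frame: the origin (TCP) lies midway between the tips of the shut fingers; the grasp point (between the pads) lies bot.tcp_to_grasp behind it (bot.tcp_to_grasp is the distance from the TCP to the grasp point, in m); z points along the fingers, y is the line along which they close (so a half turn about z gives the same grasp; the last joint's range is limited). The gripper opens to 85 mm and grips with 20 to 120 N. Pads are 22 mm wide; open, the fingers measure 114 mm over their backs; the gripper's body (76 mm by 85 mm) begins 54 mm behind the grasp point. The pads swing forward as they close: fully open they stand 13 mm farther back than shut.
Start: joints at [1.081, 0.521, -0.036, 1.599, 0.021, 1.021, -0.113], TCP at [0.255, -0.571, 0.231] pointing down, gripper open.
Joint ranges: [-2.91, 2.91], [-0.3, 2.13], [-1.5, 1.42], [0.17, 2.43], [-1.26, 4.41], [0.16, 1.93], [-2.52, 2.52]. Speed limits (rad/s): [1.89, 1.89, 2.39, 2.39, 3.01, 3.01, 3.01].

### API

Orientations are given as [roll, pitch, yaw] about the fixed x, y, z axes, in that order (R = Rz(yaw) Ry(pitch) Rx(roll)).
In Python, from workcell import observe, imaging, bot gives the robot as it stands.
- The arm moves only by the tool send_rows, never from a script. Its argument "plan" is text: rows parted by semicolons, each of 7 numbers parted by spaces: the shift along the tool's x, y, z in m, then the turn, a rotation vector about the tool's x, y, z in degrees, then the finger opening in m, from 0 to 0.0854. In form: dx dy dz rx ry rz claw; .... A call has 1 to 10 rows; each row is the pose to reach, as a shift and turn from the pose commanded when the call began, along the tool's axes at that moment; what a row does not reach only later rows make up. A row lasts 1/12 s, in which the tool goes at most 41.7 mm and 7.16 degrees, less where a joint would pass 70% of its speed; a pose out of reach is approached as far as the arm can. A call with a gripper value outside its range is refused whole. The fingers move at their own pace and stop on an object; "grip_force" is the grip in N (left out, the last holds). Time passes only in rows, so rows that repeat a pose let the fingers close. It gives the time, the measured TCP pose, the force, the opening and the grip force at its end, in the units of the state.
- observe(): the state, without advancing time (a new reading comes with each control period).
- imaging.grab_frame(name): name is "side" or "top" or "wrist"; returns a dict with "color" (384x512x3 uint8, red, green, blue), "fx", "fy", "cx", "cy" (pixels), "eye" and "orientation" of the camera in the world; the wrist camera has in their place "tool_from_camera" (4x4, takes a point from camera to tool coordinates, whose origin is the TCP and whose axes are the flange's). Camera axes: x right, y down, z forward; pixel columns grow to the right and rows downward; lengths in m; the calibration is good to about 2 mm. A picture is of the moment at which its call begins: read the wrist's pose just before it. There is no depth.
- bot.job_done(): hands the job in; it is judged then, once.
The state is a dict: "clock": time; "qpos": joint angles; "qd": joint speeds; "joint_efforts": joint torques, N m; "position": TCP position; "tool_rot": TCP orientation; "force": force on the tool from outside, world axes, zero at the start; "moment": the same for the moment, N m; "grip_width": finger opening in m; "finger_force": force on a finger pad.
Only numpy, scipy, OpenCV 4.12 (cv2) and the standard library are available. Lean on these libraries where they do the work, as an engineer would, in place of code of your own. Each camera call takes 0.05 s, during which the arm holds its last target. There are 200 camera calls.

### The job

Lift the big-headed key up and off its hook on the peg board and push it fully home into the lock on top of the grey steel box, easing or wiggling it past the sticky pins rather than forcing it. Only when it is fully in, turn it a quarter turn clockwise (seen from above) to its stop. Finish while still gripping the key and holding it turned against the lock's spring; do not let go, and leave the other things on and under the board where they are.

Things in the scene. Friction and masses are not known exactly. Their poses are not given: they have to be found in the camera images.
- key: Key, 60 g, hanging blade down on one of the 3 hooks. Black head 36 (x) x 10 (y) x 52 tall, with a window 20 x 24 tall through its thickness for the hook; the frame is 8 thick above and beside the window. Origin: middle of the window's upper edge, which rests on the hook; head top z +8, shoulder (head underside) z -44, blade end z -82. Grip from above across x, a finger on each side of the hook.
- key_shoulder (a point): Centre of the underside of the key's head, where the blade begins; axes as the key's.
- key_tip (a point): Centre of the lower end of the steel blade (14 wide in x, 4 thick in y, 38 long, rounded end); axes as the key's. The key fits either way round (half turn about z).
- board: Plywood peg board, 420 long (x), top at z 285, fixed to a low brick wall 500 long behind it; its front looks to its -y. Origin: middle of the front face at table height. A ledge 15 thick and 90 deep runs along its foot. Three hooks at x -110, 0 and 110; hung things start near y -50, so some 45 mm are free between the key and the board.
- hook_mid (a point): Rest point on top of the middle hook (board x 0, y -50, z 247.5; axes as the board's). Each hook is 5 mm wire, level from board y -35 to -65, then bent up to a tip at y -79 whose top is 8 higher. To come off, the key must rise 9 to 18 mm (its window allows no more) and then move out along board -y, past the tip.
- lockbox: Grey steel lock box, 206 x 156 x 90 high, fixed on the table. Origin: centre of its underside, z up. The lock is in the middle of its top. A steel bolt on its -y side slides back as the lock turns.
- lock_mouth (a point): Centre of the keyway at the face of the brass plug (36 x 36, 94 above the table); z up, turns with the plug. Slot 15.6 (x) x 5.6 (y) x 42 deep, straight down, mouth bevelled 3 wider all round. Key fully in: shoulder on the face. Sprung sticky pins stand into both ends of the slot 14 and 26 below the face; each pair resists with about 5 to 20 N until passed, more if pushed fast.
- plug (a joint): Turn of the lock plug, rad: 0 at rest, grows clockwise seen from above, stop at 1.571. A spring turns it back (0.03 N m at 0, 0.10 N m at the stop). The blade has about 0.12 rad of play in the slot, so the key must turn about 0.1 more than the plug.
- brush: Bystander: pink plastic hairbrush hanging on another hook, 56 x 14 x 134. Origin: where it rests on the hook.
- lantern: Bystander: yellow solar lantern hanging by its bail on another hook, 64 across, 111 tall. Origin: where it rests on the hook.
- jar: Bystander: glass jar on the ledge, 52 across, 72 tall. Origin: centre of its underside.
- torch: Bystander: grey torch standing on its lens on the ledge, 40 across, 98 tall. Origin: centre of its underside.

How it is judged:
By the outcome, as a careful person would: the job done as asked, in the order asked, and still so for the second after the job is handed in, while the arm keeps its last pose, push and grip.
It also fails if it takes over 61 s, if anything falls off the work surface, if the arm or the gripper's body presses on something with over 40 N, if the wrist force passes 120 N, or if a joint passes its speed limit or range.

## Working session

There is one attempt and no reset: what is moved stays moved. The work goes in short steps, Python scripts to look and compute and a tool call to move; the robot and the scene stay as the last step left them, time stands still between calls to the robot, and variables do not carry over. Pictures are saved under pics/ and viewed, at most 10 in all, crops included, and the job is handed in when it is done.

Besides the shell and the picture viewer there is one more tool, called after "Call:" by a JSON object that holds its "fn" and its "kwargs". send_rows: Moves the arm, as the interface text tells. Its arguments: {"type":"object","properties":{"plan":{"type":"string"},"grip_force":{"type":"number"}},"required":["plan"]}

```bash
mkdir -p pics
cat > h.py <<'E'
import numpy as np, cv2
from scipy.spatial.transform import Rotation as R
from workcell import observe, imaging, bot
def cam(name):
    s=observe(); f=imaging.grab_frame(name); return s,f
def save(f,n): cv2.imwrite('pics/'+n,f["color"][:,:,::-1])
E
python3 - <<'E'
from h import *
s=observe(); print(s, bot.tcp_to_grasp)
fs={}
for n in("side","top","wrist"):
    s,f=cam(n); fs[n]=f; print(n,{k:v for k,v in f.items() if k!="color"})
    np.save('pics/'+n+'0.npy',f["color"])
cv2.imwrite('pics/a.png',cv2.resize(np.vstack([fs["side"]["color"],fs["top"]["color"]])[:,:,::-1],(400,600)))
save(fs["side"],'s0.png');save(fs["top"],'t0.png');save(fs["wrist"],'w0.png')
E
```

```text
{'clock': 0.0, 'qpos': array([ 1.08079621,  0.52202862, -0.03629747,  1.59995995,  0.02117417,
        1.02106151, -0.11278628]), 'qd': array([-8.09314847e-04, -1.45989744e-03, -1.59763077e-03, -4.11360964e-04,
       -5.06713637e-05, -1.58185560e-03, -1.45059966e-03]), 'joint_efforts': array([-8.62506090e-05, -9.27110267e+01,  1.97966538e+00, -3.69931984e+01,
        1.78906659e-02,  8.21326015e-03,  6.98983672e-05]), 'position': array([ 0.25457233, -0.57047232,  0.23073415]), 'tool_rot': array([-3.14052126e+00,  6.68276934e-05,  4.19763572e-01]), 'force': array([-0.75813032,  0.76926765, -0.50155682]), 'moment': array([-0.01573764,  0.04018149,  0.02086898]), 'finger_force': 0.0, 'grip_width': 0.08551437924179572} 0.0187
side {'fx': 389.2856110771676, 'fy': 389.2856110771676, 'cx': 257.7489829413452, 'cy': 194.99196717866906, 'eye': array([ 0.37222794, -0.46171829,  0.78432453]), 'orientation': array([-2.43675102, -0.00903062, -0.24040045])}
top {'fx': 371.6685160723628, 'fy': 371.6685160723628, 'cx': 257.3630667604017, 'cy': 190.92075256325708, 'eye': array([0.40579808, 0.04494618, 1.01641931]), 'orientation': array([-3.03631408,  0.02359717, -1.56708672])}
wrist {'fx': 299.40610531201077, 'fy': 299.40610531201077, 'cx': 253.54357274840262, 'cy': 189.14714163397326, 'tool_from_camera': array([[-3.60198566e-04, -9.50855602e-01, -3.09634453e-01,
         7.88762064e-02],
       [ 9.99999563e-01, -7.54380890e-05, -9.31639475e-04,
         1.27036786e-03],
       [ 8.62496383e-04, -3.09634653e-01,  9.50855214e-01,
        -1.43125490e-01],
       [ 0.00000000e+00,  0.00000000e+00,  0.00000000e+00,
         1.00000000e+00]])}
```

View pics/s0.png

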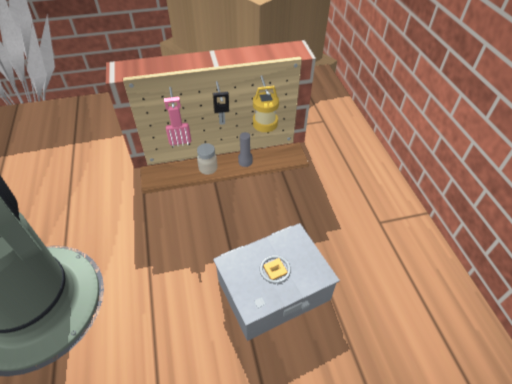

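View pics/t0.png

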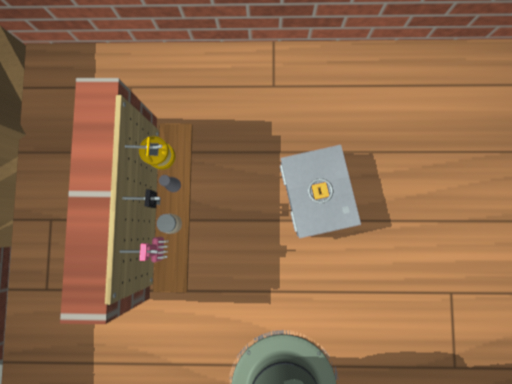

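The key hangs on the middle hook: side view (221,103), top view (151,198). The lock is at side (275,269), top (320,190). I'll enlarge these spots.

Run:
```python
from h import *
s=np.load('pics/side0.npy');t=np.load('pics/top0.npy')
def c(im,x,y,w,h,k): return cv2.resize(im[y:y+h,x:x+w],None,fx=k,fy=k,interpolation=cv2.INTER_CUBIC)
a=c(s,195,75,57,43,7);b=c(s,247,247,57,43,7)
d=c(t,110,177,57,43,7);e=c(t,292,168,57,43,7)
m=np.vstack([np.hstack([a,b]),np.hstack([d,e])]);m=m[:600,:800]
cv2.imwrite('pics/crop.png',m[:,:,::-1]);print(a.shape)
```

```text
(301, 399, 3)
```

View pics/crop.png

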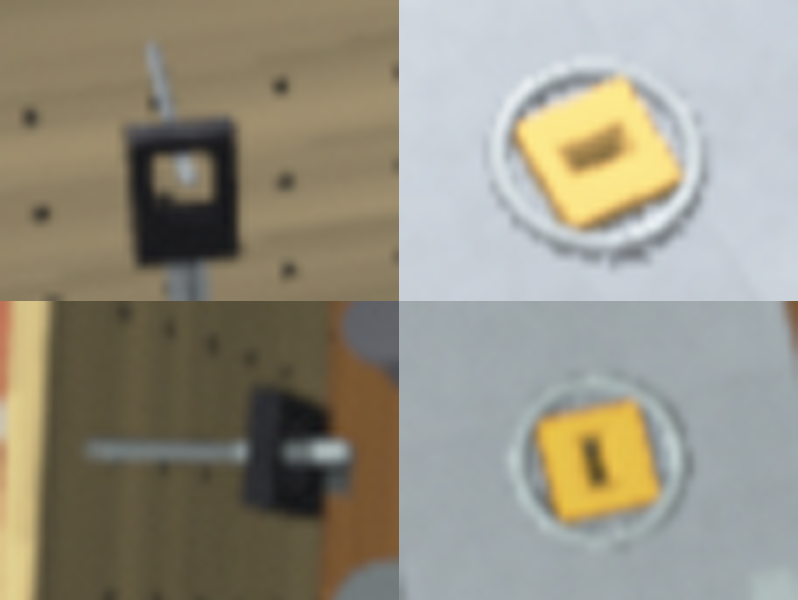

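Crop shows: key head top centre at side (220.7,92.9), top (147.4,198.1); plug centre at side (275.6,268.7), top (320.9,190.6), slot running roughly along world x; hook wire roots in top view at lantern (125,147), key (122,198), brush (120,252).

```bash
cat >> h.py <<'E'
def ray(f,u,v):
    d=R.from_euler('xyz',f["orientation"]).as_matrix()@np.array([(u-f["cx"])/f["fx"],(v-f["cy"])/f["fy"],1]); return f["eye"],d
def tri(rs):
    A=np.zeros((3,3));b=np.zeros(3)
    for e,d in rs:
        d=d/np.linalg.norm(d);P=np.eye(3)-np.outer(d,d);A+=P;b+=P@e
    p=np.linalg.solve(A,b); return p,[np.linalg.norm((np.eye(3)-np.outer(d,d)/(d@d))@(p-e)) for e,d in rs]
def onz(f,u,v,z):
    e,d=ray(f,u,v); return e+d*(z-e[2])/d[2]
def rel(p,rpy):
    """shift and rotvec(deg) in tool axes from measured pose to world pose"""
    s=observe();T=R.from_euler('xyz',s["tool_rot"])
    return (T.inv().apply(np.array(p)-s["position"])).round(4),(T.inv()*R.from_euler('xyz',rpy)).as_rotvec(degrees=True).round(2)
E
python3 - <<'E'
from h import *
S=imaging.grab_frame("side");T=imaging.grab_frame("top")
print('keytop',tri([ray(S,220.7,92.9),ray(T,147.4,198.1)]), onz(S,220.7,92.9,.2555),onz(T,147.4,198.1,.2555))
print('lock',tri([ray(S,275.6,268.7),ray(T,320.9,190.6)]),onz(S,275.6,268.7,.094),onz(T,320.9,190.6,.094),'slot',onz(S,275.3,268,.094),onz(T,320.1,190.7,.094))
a,b=onz(T,125,147,.2475),onz(T,120,252,.2475);d=a-b;print('board yaw',np.degrees(np.arctan2(d[1],d[0])),np.linalg.norm(d))
for f,o,cs in((S,(247-57,247),[(627,75),(682,178),(572,230),(515,125)]),(T,(292-57,168-43),[(640,400),(660,495),(565,522),(538,418)])):
    P=[onz(f,o[0]+x/7,o[1]+y/7,.094)[:2] for x,y in cs]
    for i in range(4):
        d=P[(i+1)%4]-P[i];print(np.degrees(np.arctan2(d[1],d[0])).round(1),np.linalg.norm(d).round(4))
B=[onz(T,*c,.09)[:2] for c in((281,160),(341,146),(359,225),(300,237))]
for i in range(4):
    d=B[(i+1)%4]-B[i];print('box',np.degrees(np.arctan2(d[1],d[0])).round(1),np.linalg.norm(d).round(4))
print(np.mean(B,0))
E
```

```text
keytop (array([0.4725258 , 0.2902431 , 0.25677315]), [np.float64(0.0016959920911952286), np.float64(0.001695992091195279)]) [0.47447509 0.2920228  0.2555    ] [0.47094149 0.29078977 0.2555    ]
lock (array([ 0.50512919, -0.09079123,  0.09619119]), [np.float64(0.0011565820299944804), np.float64(0.001156582029994749)]) [ 0.50672231 -0.08967947  0.094     ] [ 0.50420935 -0.09094677  0.094     ] slot [ 0.50656049 -0.08800571  0.094     ] [ 0.50395691 -0.08896147  0.094     ]
board yaw -0.32739169873257534 0.22059510172716956
-80.6 0.0367
-166.2 0.0358
101.3 0.037
13.3 0.037
-169.1 0.0346
106.0 0.035
13.8 0.0382
-79.9 0.0368
box -76.7 0.1556
box -168.5 0.2026
box 101.6 0.1485
box 13.5 0.1983
[ 0.50225668 -0.08961451]
```

Run:
```python
from h import *
print(rel([.505,-.13,.27],[np.pi,0,np.radians(102.3)]))
```

```text
(array([ 0.4082, -0.3003, -0.0388]), array([-3.000e-02, -2.000e-02, -7.825e+01]))
```

Call:
{"fn": "send_rows", "kwargs": {"plan": "0.408 -0.3 -0.039 0 0 -78.3 0.06;0.408 -0.3 -0.039 0 0 -78.3 0.06;0.408 -0.3 -0.039 0 0 -78.3 0.06;0.408 -0.3 -0.039 0 0 -78.3 0.06;0.408 -0.3 -0.039 0 0 -78.3 0.06;0.408 -0.3 -0.039 0 0 -78.3 0.06;0.408 -0.3 -0.039 0 0 -78.3 0.06;0.408 -0.3 -0.039 0 0 -78.3 0.06;0.408 -0.3 -0.039 0 0 -78.3 0.06;0.408 -0.3 -0.039 0 0 -78.3 0.06"}}

```text
clock: 1.08
position: [0.4606, -0.2078, 0.2637]
tool_rot: [3.141, 0.0, 1.676]
force: [0.7, -1.3, -0.2]
grip_width: 0.0602
finger_force: 0.0
```

Run:
```python
from h import *
print(observe()["qpos"],rel([.505,-.13,.27],[np.pi,0,np.radians(102.3)]))
```

```text
[ 0.66732947  0.32100337 -0.45419468  1.85436591  0.16536525  1.00269964
  0.24889352] (array([ 0.0727,  0.0523, -0.0063]), array([ 0.02,  0.03, -6.29]))
```

Call:
{"fn": "send_rows", "kwargs": {"plan": "0.073 0.052 -0.006 0 0 -6.3 0.06;0.073 0.052 -0.006 0 0 -6.3 0.06;0.073 0.052 -0.006 0 0 -6.3 0.06;0.073 0.052 -0.006 0 0 -6.3 0.06;0.073 0.052 -0.006 0 0 -6.3 0.06"}}

```text
clock: 1.5
position: [0.5045, -0.1317, 0.2691]
tool_rot: [-3.141, 0.0, 1.78]
force: [-0.7, -0.6, -0.4]
grip_width: 0.0599
finger_force: 0.0
```

Run:
```python
from h import *
s,f=cam("wrist");print(s["position"],s["tool_rot"],s["qpos"])
np.savez('pics/w1.npz',c=f["color"],p=s["position"],r=s["tool_rot"],T=f["tool_from_camera"])
cv2.imwrite('pics/w1.png',cv2.resize(f["color"],(768,576),interpolation=cv2.INTER_CUBIC)[:,:,::-1])
```

```text
[ 0.50454806 -0.13166541  0.2691362 ] [-3.14119189e+00  1.21404135e-05  1.78044008e+00] [ 0.53330766  0.34937453 -0.50420621  1.80621865  0.19363386  1.03529866
  0.16486769]
```

View pics/w1.png

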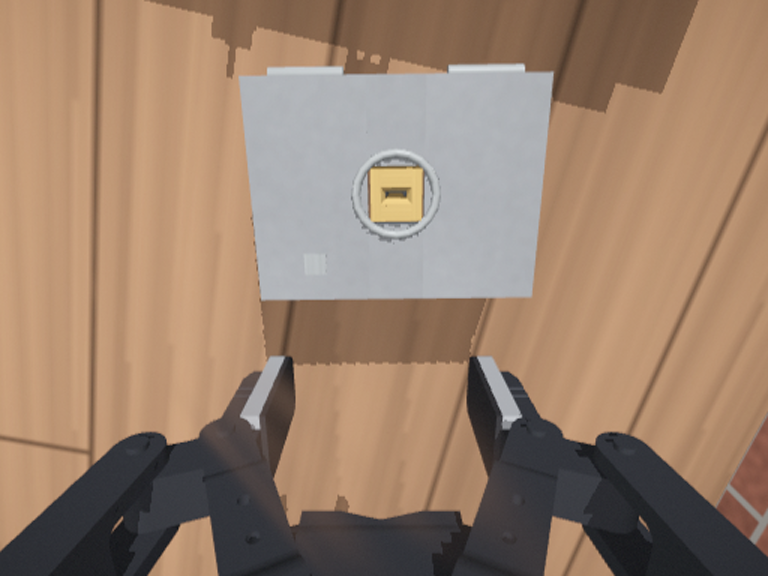

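Wrist view: the box is square to the picture; plug corners (369,167),(423,167),(424,223),(371,223), slot centre (397,194), at 1.5x scale.

```bash
cat >> h.py <<'E'
F0=dict(fx=299.40610531,fy=299.40610531,cx=253.54357275,cy=189.14714163)
def wf(d):
    Rt=R.from_euler('xyz',d['r']).as_matrix();T=d['T']
    return dict(F0,eye=d['p']+Rt@T[:3,3],M=Rt@T[:3,:3])
def wonz(d,u,v,z):
    f=wf(d);k=f["M"]@np.array([(u-f["cx"])/f["fx"],(v-f["cy"])/f["fy"],1]);return f["eye"]+k*(z-f["eye"][2])/k[2]
E
python3 - <<'E'
from h import *
d=np.load('pics/w1.npz')
P=[wonz(d,x/1.5,y/1.5,.094) for x,y in((369,167),(423,167),(424,223),(371,223),(397,194))]
print(np.round(P,4),np.mean(P[:4],0))
for a,b in((0,1),(3,2)): v=P[b]-P[a];print(np.degrees(np.arctan2(v[1],v[0])),np.linalg.norm(v))
for a,b in (((240,76),(553,72)),((262,299),(532,296))):
    z=.09 if a[1]<200 else .09
    v=wonz(d,b[0]/1.5,b[1]/1.5,z)-wonz(d,a[0]/1.5,a[1]/1.5,z);print('box',np.degrees(np.arctan2(v[1],v[0])),np.linalg.norm(v))
print(rel([.472,.18,.30],[np.pi,0,np.radians(90)]))
E
```

```text
[[ 0.4843 -0.0756  0.094 ]
 [ 0.5206 -0.0679  0.094 ]
 [ 0.5304 -0.1054  0.094 ]
 [ 0.4934 -0.1133  0.094 ]
 [ 0.5071 -0.0895  0.094 ]] [ 0.50717163 -0.0905669   0.094     ]
11.992336415876155 0.037102097092868505
11.99492576539167 0.03782809327094865
box 12.656974910133163 0.2050245453029915
box 12.674887031833448 0.20574097640901504
(array([ 0.3124,  0.0331, -0.031 ]), array([-3.000e-02,  1.000e-02,  1.193e+01]))
```

Call:
{"fn": "send_rows", "kwargs": {"plan": "0.31 0.033 -0.031 0 0 12 0.06;0.31 0.033 -0.031 0 0 12 0.06;0.31 0.033 -0.031 0 0 12 0.06;0.31 0.033 -0.031 0 0 12 0.06;0.31 0.033 -0.031 0 0 12 0.06;0.31 0.033 -0.031 0 0 12 0.06;0.31 0.033 -0.031 0 0 12 0.06;0.31 0.033 -0.031 0 0 12 0.06;0.31 0.033 -0.031 0 0 12 0.06;0.31 0.033 -0.031 0 0 12 0.06"}}

```text
clock: 2.38
position: [0.4725, 0.1782, 0.3002]
tool_rot: [-3.141, 0.0, 1.571]
force: [-0.6, -0.2, -1.0]
grip_width: 0.0601
finger_force: 0.0
```

Run:
```python
from h import *
s,f=cam("wrist");print(s["position"],s["tool_rot"],s["qpos"])
np.savez('pics/w2.npz',c=f["color"],p=s["position"],r=s["tool_rot"],T=f["tool_from_camera"])
cv2.imwrite('pics/w2.png',cv2.resize(f["color"],(768,576),interpolation=cv2.INTER_CUBIC)[:,:,::-1])
```

```text
[0.47249907 0.17822584 0.30021312] [-3.14148152e+00  2.28860757e-04  1.57090190e+00] [ 0.01084018  0.3037174  -0.61276231  1.79945673  0.1944552   1.09911607
 -0.66924372]
```

View pics/w2.png

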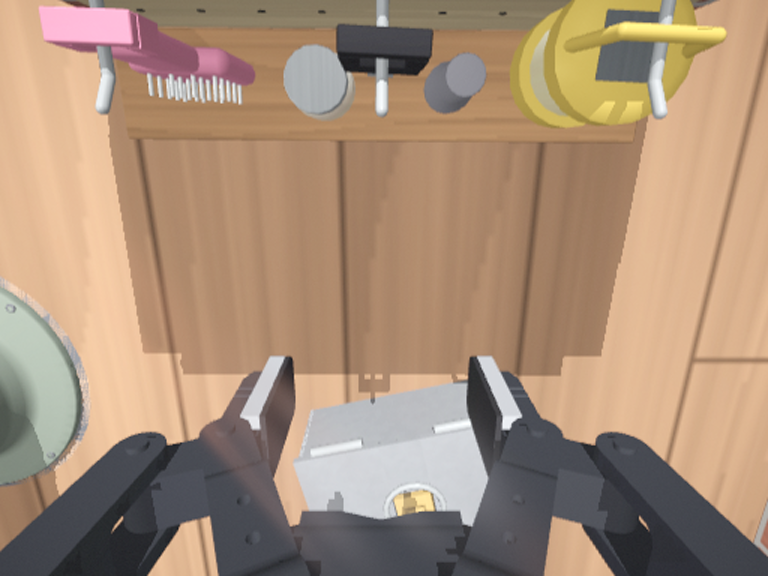

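Wrist view: key head top face corners about (338,25),(433,29),(431,47),(338,43), centre (385,36); hook tip at (381,110), hook root (382,5). Neighbour hook tips (104,105) and (657,110).

Run:
```python
from h import *
d=np.load('pics/w2.npz')
g=lambda x,y,z:wonz(d,x/1.5,y/1.5,z)[:2].round(4)
for q in((338,25),(433,29),(431,47),(338,43),(385,36)):print(g(*q,.2555))
print('tips',g(381,110,.2545),g(104,105,.2545),g(657,110,.2545))
k=g(657,110,.2545)-g(104,105,.2545);print(np.degrees(np.arctan2(k[1],k[0])),np.linalg.norm(k))
print(rel([.472,.291,.30],[np.pi,0,np.pi/2]))
```

```text
[0.4568 0.296 ]
[0.492  0.2947]
[0.4915 0.2887]
[0.4566 0.2901]
[0.4742 0.2924]
tips [0.4727 0.2667] [0.3642 0.2685] [0.5811 0.2666]
-0.5018865686013314 0.21690832164764903
(array([ 0.114, -0.001,  0.   ]), array([-0.01,  0.04, -0.1 ]))
```

Call:
{"fn": "send_rows", "kwargs": {"plan": "0.03 0 0 0 0 0.5 0.06;0.07 -0.001 0 0 0 1 0.06;0.105 -0.001 0 0 0 1 0.06;0.114 -0.001 0 0 0 1 0.06;0.114 -0.001 0.02 0 0 1 0.06;0.114 -0.001 0.05 0 0 1 0.06;0.114 -0.001 0.075 0 0 1 0.06;0.114 -0.001 0.084 0 0 1 0.06;0.114 -0.001 0.084 0 0 1 0.06"}}

```text
clock: 3.18
position: [0.4717, 0.2901, 0.2145]
tool_rot: [-3.139, 0.002, 1.551]
force: [0.4, 1.1, 0.6]
grip_width: 0.0601
finger_force: 0.0
```

Run:
```python
from h import *
s,f=cam("wrist");print(s["position"],s["tool_rot"],s["force"])
np.savez('pics/w3.npz',c=f["color"],p=s["position"],r=s["tool_rot"],T=f["tool_from_camera"])
S=imaging.grab_frame("side")["color"]
a=cv2.resize(f["color"],(400,300));b=cv2.resize(S[40:220,100:340],(400,300),interpolation=cv2.INTER_CUBIC)
c=cv2.resize(f["color"][200:350,150:350],(400,300),interpolation=cv2.INTER_CUBIC)
d=cv2.resize(S[75:135,180:260],(400,300),interpolation=cv2.INTER_CUBIC)
cv2.imwrite('pics/w3.png',np.vstack([np.hstack([a,b]),np.hstack([c,d])])[:,:,::-1])
```

```text
[0.47166027 0.29012642 0.21452805] [-3.13886860e+00  2.27805625e-03  1.55073964e+00] [0.4499845  1.07359006 0.58972316]
```

View pics/w3.png

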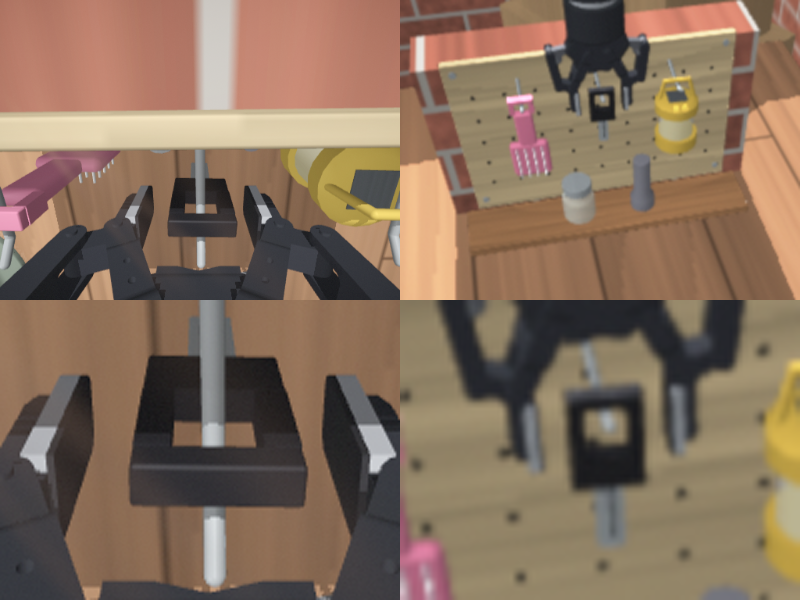

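Fingers straddle the key head with no contact; in the lower-left crop the head's top face spans (132..306, 463..505), centre → wrist px (259,292); the fingers' inner faces at crop x≈93 and 323 (key slightly right of middle).

Run:
```python
from h import *
d=np.load('pics/w3.npz')
for x,y in((132,463),(300,463),(306,505),(130,505),(218,484)):print(wonz(d,150+x/2,200+(y-300)/2,.2555).round(4))
s=observe();print(s["position"],rel([.4735,.292,.2155],[np.pi,0,np.radians(89)]))
```

```text
[0.4569 0.2967 0.2555]
[0.4904 0.2961 0.2555]
[0.4919 0.286  0.2555]
[0.4559 0.2866 0.2555]
[0.4739 0.2914 0.2555]
[0.47238857 0.29168817 0.21723489] (array([0.0003, 0.0011, 0.0017]), array([ 0.03, -0.01, -0.11]))
```

Call:
{"fn": "send_rows", "kwargs": {"plan": "0 0.0015 0.0015 0 0 0 0.055;0 0.0015 0.0015 0 0 0 0.05;0 0.0015 0.0015 0 0 0 0.045;0 0.0015 0.0015 0 0 0 0.04;0 0.0015 0.0015 0 0 0 0.036;0 0.0015 0.0015 0 0 0 0.03;0 0.0015 0.0015 0 0 0 0.03;0 0.0015 0.0015 0 0 0 0.03;0 0.0015 0.0015 0 0 0 0.03", "grip_force": 100}}

```text
clock: 4.03
position: [0.4733, 0.2924, 0.2153]
tool_rot: [3.141, -0.0, 1.553]
force: [-1.7, -0.6, 6.6]
grip_width: 0.0342
finger_force: 98.6
```

Call:
{"fn": "send_rows", "kwargs": {"plan": "0 0 -0.003 0 0 0 0.03;0 0 -0.006 0 0 0 0.03;0 0 -0.009 0 0 0 0.03;0 0 -0.012 0 0 0 0.03;0 0 -0.0135 0 0 0 0.03;0 0 -0.0135 0 0 0 0.03"}}

```text
clock: 4.53
position: [0.4733, 0.2923, 0.2287]
tool_rot: [3.141, -0.0, 1.553]
force: [0.0, -0.4, -0.1]
grip_width: 0.0345
finger_force: 99.3
```

Run:
```python
from h import *
s,f=cam("wrist");print(s["position"],s["tool_rot"],s["force"],s["grip_width"],s["finger_force"])
np.savez('pics/w4.npz',c=f["color"],p=s["position"],r=s["tool_rot"],T=f["tool_from_camera"])
S=imaging.grab_frame("side")["color"]
c=cv2.resize(f["color"][200:350,150:350],(400,300),interpolation=cv2.INTER_CUBIC)
d=cv2.resize(S[75:135,180:260],(400,300),interpolation=cv2.INTER_CUBIC)
cv2.imwrite('pics/w4.png',np.hstack([c,d])[:,:,::-1])
```

```text
[0.47326324 0.29234261 0.22873508] [ 3.14109460e+00 -3.03379575e-04  1.55280818e+00] [ 0.04988244 -0.36859249 -0.08244589] 0.03449645798725813 99.34084877371788
```

View pics/w4.png

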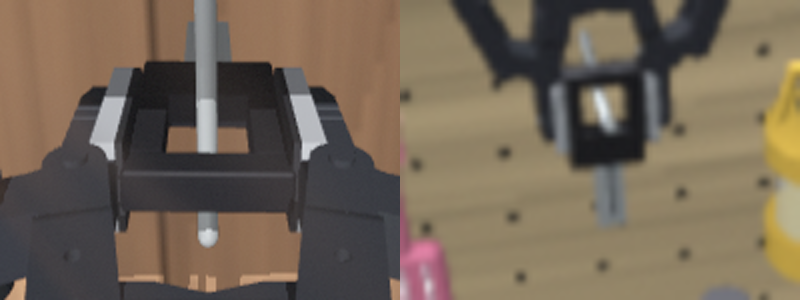

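Gripped (34.5 mm, 99 N) and lifted; wire is mid-window in both crops. Draw out along −y.

Call:
{"fn": "send_rows", "kwargs": {"plan": "-0.006 0 0 0 0 0 0.03;-0.014 0 0 0 0 0 0.03;-0.022 0 0 0 0 0 0.03;-0.03 0 0 0 0 0 0.03;-0.038 0 0 0 0 0 0.03;-0.048 0 0 0 0 0 0.03;-0.06 0 0 0 0 0 0.03;-0.08 0 0 0 0 0 0.03;-0.1 0 0 0 0 0 0.03;-0.1 0 0 0 0 0 0.03"}}

```text
clock: 5.47
position: [0.4715, 0.1877, 0.2281]
tool_rot: [-3.141, 0.002, 1.549]
force: [0.0, -1.3, -0.5]
grip_width: 0.0347
finger_force: 99.4
```

Run:
```python
from h import *
s=observe();print(s["position"],s["force"],s["grip_width"])
print(rel([.5065,-.09,.22],[np.pi,0,np.radians(102.3)]))
```

```text
[0.47154283 0.18769012 0.22813181] [ 0.02662532 -1.33870084 -0.52992741] 0.034691668500940104
(array([-0.2768,  0.041 ,  0.0087]), array([ -0.03,   0.13, -13.55]))
```

Call:
{"fn": "send_rows", "kwargs": {"plan": "-0.04 0.006 0.001 0 0 -2 0.03;-0.08 0.012 0.002 0 0 -4 0.03;-0.12 0.018 0.004 0 0 -6 0.03;-0.16 0.024 0.005 0 0 -8 0.03;-0.2 0.03 0.006 0 0 -10 0.03;-0.24 0.036 0.008 0 0 -12 0.03;-0.265 0.04 0.009 0 0 -13.4 0.03;-0.277 0.041 0.009 0 0 -13.4 0.03;-0.277 0.041 0.009 0 0 -13.4 0.03;-0.277 0.041 0.009 0 0 -13.4 0.03"}}

```text
clock: 6.3
position: [0.5071, -0.0853, 0.2193]
tool_rot: [3.142, -0.0, 1.785]
force: [-0.5, 0.9, 0.6]
grip_width: 0.0347
finger_force: 99.3
```

Run:
```python
from h import *
s,f=cam("wrist");print(s["position"],s["tool_rot"],s["qpos"],s["force"])
np.savez('pics/w5.npz',c=f["color"],p=s["position"],r=s["tool_rot"],T=f["tool_from_camera"])
S=imaging.grab_frame("side")["color"];T=imaging.grab_frame("top")["color"]
c=cv2.resize(f["color"][180:330,150:350],(800,600),interpolation=cv2.INTER_CUBIC)[:300]
c=cv2.resize(f["color"][150:300,150:350],(400,300),interpolation=cv2.INTER_CUBIC)
d=cv2.resize(S[195:285,215:335],(400,300),interpolation=cv2.INTER_CUBIC)
e=cv2.resize(T[150:225,270:370],(400,300),interpolation=cv2.INTER_CUBIC)
g=cv2.resize(f["color"],(400,300))
cv2.imwrite('pics/w5.png',np.vstack([np.hstack([c,d]),np.hstack([g,e])])[:,:,::-1])
print(rel([.5065,-.09,.22],[np.pi,0,np.radians(102.3)]))
```

```text
[ 0.50713161 -0.08527981  0.2192988 ] [ 3.14151031e+00 -4.28964876e-04  1.78545451e+00] [ 0.49440828  0.40883371 -0.5765387   1.88012064  0.27293701  0.93122403
  0.00557673] [-0.45832006  0.8879072   0.6061148 ]
(array([-0.0058, -0.0022, -0.0005]), array([ 0.02, -0.02,  0.17]))
```

View pics/w5.png

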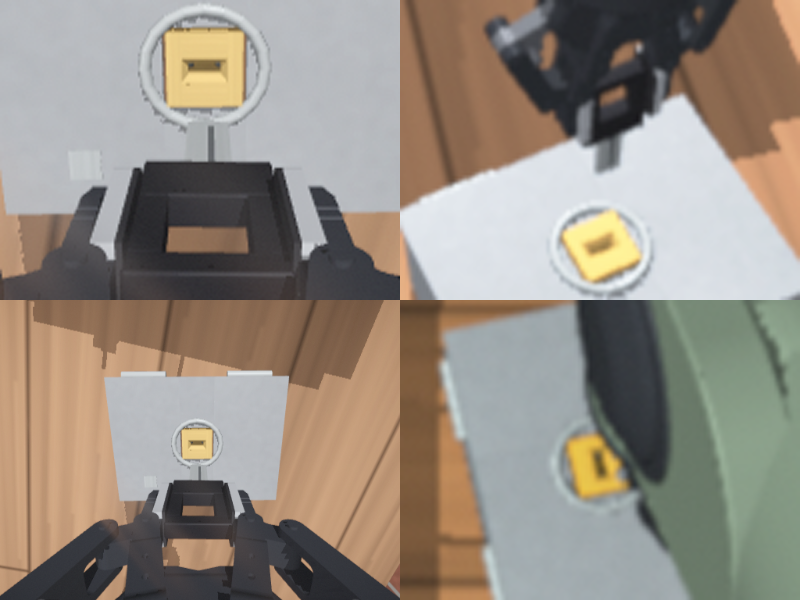

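Key clear of the hook; in the wrist crop blade end at about (210,122), slot centre (205,68) (2x, origin 150,150); plug edges (164..243).

Run:
```python
from h import *
d=np.load('pics/w5.npz')
P=[wonz(d,150+x/2,150+y/2,.094).round(4) for x,y in((164,29),(243,29),(243,107),(164,107),(205,68))]
print(P,np.mean(P[:4],0)); v=P[1]-P[0]; print(np.degrees(np.arctan2(v[1],v[0])), np.degrees(d['r'][2])-90)
p=np.linalg.inv(d['T'])
for q in ((0,0,.05),(0,-.007,.05),(0,.007,.05)):
    c=p@np.array([*q,1]);u=F0['fx']*c[0]/c[2]+F0['cx'];w=F0['fy']*c[1]/c[2]+F0['cy'];print('tip crop',2*(u-150),2*(w-150))
z=d['p'][2]-.05
print('tip world',wonz(d,150+210/2,150+122/2,z), R.from_euler('xyz',d['r']).apply([0,0,.05])+d['p'])
```

```text
[array([ 0.4843, -0.0751,  0.094 ]), array([ 0.5198, -0.0674,  0.094 ]), array([ 0.5286, -0.1046,  0.094 ]), array([ 0.4916, -0.1127,  0.094 ]), array([ 0.5067, -0.0894,  0.094 ])] [ 0.506075 -0.08995   0.094   ]
12.237968686800947 12.299007792690489
tip crop 208.11002515794286 120.41132629229122
tip crop 187.93939790441198 120.41834655431933
tip crop 228.28075957149588 120.40430599296673
tip world [ 0.50789909 -0.08569843  0.1692988 ] [ 0.50713106 -0.08525798  0.1692988 ]
```

Call:
{"fn": "send_rows", "kwargs": {"plan": "-0.0042 -0.0018 0.01 0 0 0.1 0.03;-0.0042 -0.0018 0.03 0 0 0.1 0.03;-0.0042 -0.0018 0.05 0 0 0.1 0.03;-0.0042 -0.0018 0.06 0 0 0.1 0.03;-0.0042 -0.0018 0.0645 0 0 0.1 0.03;-0.0042 -0.0018 0.0645 0 0 0.1 0.03;-0.0042 -0.0018 0.0645 0 0 0.1 0.03", "grip_force": 120}}

```text
clock: 7.03
position: [0.5068, -0.0896, 0.1552]
tool_rot: [3.141, -0.0, 1.785]
force: [-0.0, -0.1, -0.0]
grip_width: 0.0345
finger_force: 119.2
```

Run:
```python
from h import *
s,f=cam("wrist");print(s["position"],s["tool_rot"],s["force"],s["moment"])
S=imaging.grab_frame("side")["color"]
c=cv2.resize(f["color"][170:260,195:315],(400,300),interpolation=cv2.INTER_CUBIC)
d=cv2.resize(S[235:295,235:315],(400,300),interpolation=cv2.INTER_CUBIC)
cv2.imwrite('pics/w6.png',np.hstack([c,d])[:,:,::-1])
print(rel([.5063,-.0897,.154],[np.pi,0,np.radians(102.3)]))
```

```text
[ 0.5067699  -0.08963536  0.15518431] [ 3.14125320e+00 -3.30957640e-05  1.78540494e+00] [-0.0450558  -0.06642006 -0.02214968] [-0.02060891  0.02493021  0.04490341]
(array([ 0.0003, -0.0006,  0.0016]), array([ 0.07,  0.02, -0.02]))
```

View pics/w6.png

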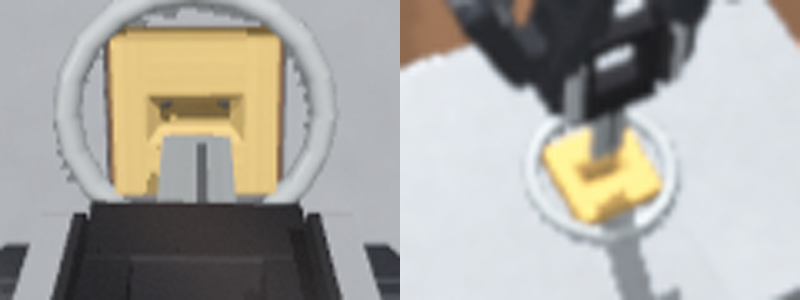

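Blade end (centre ≈198) lines up with the slot (centre ≈196) and it points at the slot in the side crop. Lowering gently.

Call:
{"fn": "send_rows", "kwargs": {"plan": "0 -0.0005 0.003 0 0 0 0.03;0 -0.0005 0.006 0 0 0 0.03;0 -0.0005 0.009 0 0 0 0.03;0 -0.0005 0.011 0 0 0 0.03;0 -0.0005 0.013 0 0 0 0.03;0 -0.0005 0.015 0 0 0 0.03;0 -0.0005 0.017 0 0 0 0.03;0 -0.0005 0.019 0 0 0 0.03;0 -0.0005 0.02 0 0 0 0.03;0 -0.0005 0.02 0 0 0 0.03"}}

```text
clock: 7.97
position: [0.5059, -0.09, 0.1345]
tool_rot: [-3.141, -0.0, 1.785]
force: [-0.2, -0.2, -0.6]
grip_width: 0.0343
finger_force: 119.2
```

Call:
{"fn": "send_rows", "kwargs": {"plan": "0 0 0.001 0 0 0 0.03;0 0 0.002 0 0 0 0.03;0 0 0.003 0 0 0 0.03;0 0 0.0035 0 0 0 0.03;0 0 0.004 0 0 0 0.03;0 0 0.0045 0 0 0 0.03;0 0 0.005 0 0 0 0.03;0 0 0.0055 0 0 0 0.03;0 0 0.006 0 0 0 0.03;0 0 0.0065 0 0 0 0.03"}}

```text
clock: 8.8
position: [0.5063, -0.09, 0.1285]
tool_rot: [3.141, 0.0, 1.785]
force: [0.8, 0.0, 3.9]
grip_width: 0.0345
finger_force: 119.3
```

Call:
{"fn": "send_rows", "kwargs": {"plan": "0 0 0.0005 0 0 0 0.03;0 0 0.001 0 0 0 0.03;0 0 0.0015 0 0 0 0.03;0 0 0.002 0 0 0 0.03;0 0 0.0025 0 0 0 0.03;0 0 0.003 0 0 0 0.03"}}

```text
clock: 9.3
position: [0.5061, -0.09, 0.1252]
tool_rot: [3.141, -0.0, 1.785]
force: [1.5, 0.6, 2.1]
grip_width: 0.0342
finger_force: 119.1
```

Call:
{"fn": "send_rows", "kwargs": {"plan": "0 0 0.001 0 0 0 0.03;0 0 0.002 0 0 0 0.03;0 0 0.003 0 0 0 0.03;0 0 0.004 0 0 0 0.03;0 0 0.005 0 0 0 0.03;0 0 0.0055 0 0 0 0.03;0 0 0.006 0 0 0 0.03;0 0 0.0065 0 0 0 0.03;0 0 0.007 0 0 0 0.03;0 0 0.0075 0 0 0 0.03"}}

```text
clock: 10.13
position: [0.5062, -0.09, 0.1181]
tool_rot: [3.141, 0.0, 1.785]
force: [-0.1, 1.8, 9.5]
grip_width: 0.0345
finger_force: 119.8
```

Call:
{"fn": "send_rows", "kwargs": {"plan": "0 0 0.0005 0 0 0 0.03;0 0 0.001 0 0 0 0.03;0 0 0.0015 0 0 0 0.03;0 0 0.002 0 0 0 0.03;0 0 0.0025 0 0 0 0.03;0 0 0.003 0 0 0 0.03"}}

```text
clock: 10.63
position: [0.5061, -0.09, 0.1148]
tool_rot: [3.141, 0.0, 1.785]
force: [1.6, 1.5, 3.2]
grip_width: 0.0343
finger_force: 119.4
```

Call:
{"fn": "send_rows", "kwargs": {"plan": "0 0 0.0005 0 0 0 0.03;0 0 0.001 0 0 0 0.03;0 0 0.0015 0 0 0 0.03;0 0 0.002 0 0 0 0.03;0 0 0.0025 0 0 0 0.03;0 0 0.003 0 0 0 0.03"}}

```text
clock: 11.13
position: [0.5061, -0.0899, 0.1118]
tool_rot: [3.141, -0.0, 1.785]
force: [2.3, 3.5, 4.1]
grip_width: 0.0341
finger_force: 119.2
```

Call:
{"fn": "send_rows", "kwargs": {"plan": "0.0003 0.0002 0.0007 0 0 0 0.03;0.0003 0.0002 0.0014 0 0 0 0.03;0.0003 0.0002 0.002 0 0 0 0.03;0.0003 0.0002 0.0026 0 0 0 0.03;0.0003 0.0002 0.0032 0 0 0 0.03;0.0003 0.0002 0.0038 0 0 0 0.03;0.0003 0.0002 0.0042 0 0 0 0.03"}}

```text
clock: 11.72
position: [0.506, -0.0897, 0.1075]
tool_rot: [-3.141, 0.0, 1.785]
force: [1.0, -0.1, 4.7]
grip_width: 0.0345
finger_force: 119.1
```

Call:
{"fn": "send_rows", "kwargs": {"plan": "0 0 0.0005 0 0 0 0.03;0 0 0.001 0 0 0 0.03;0 0 0.0015 0 0 0 0.03;0 0 0.0015 0 0 0 0.03"}}

```text
clock: 12.05
position: [0.5061, -0.0897, 0.1061]
tool_rot: [-3.141, 0.0, 1.785]
force: [0.8, 0.9, 4.2]
grip_width: 0.0344
finger_force: 119.4
```

Push on until the shoulder bottoms out (force rises with no travel).

Call:
{"fn": "send_rows", "kwargs": {"plan": "0 0 0.0005 0 0 0 0.03;0 0 0.001 0 0 0 0.03;0 0 0.001 0 0 0 0.03"}}

```text
clock: 12.3
position: [0.5062, -0.0897, 0.1059]
tool_rot: [3.142, 0.001, 1.785]
force: [-4.8, 0.4, 23.8]
grip_width: 0.0344
finger_force: 121.6
```

Call:
{"fn": "send_rows", "kwargs": {"plan": "0 0 0.0005 0 0 0 0.03;0 0 0.001 0 0 0 0.03;0 0 0.001 0 0 0 0.03"}}

```text
clock: 12.55
position: [0.5062, -0.0897, 0.1056]
tool_rot: [3.141, 0.001, 1.785]
force: [-11.4, 0.8, 42.7]
grip_width: 0.0346
finger_force: 123.7
```

Seated exactly at the predicted height. Ease off the push, then turn.

Call:
{"fn": "send_rows", "kwargs": {"plan": "0 0 -0.0008 0 0 0 0.03;0 0 -0.0014 0 0 0 0.03;0 0 -0.0014 0 0 0 0.03"}}

```text
clock: 12.8
position: [0.5061, -0.0897, 0.106]
tool_rot: [3.141, 0.0, 1.785]
force: [-2.7, 0.5, 16.0]
grip_width: 0.0346
finger_force: 120.0
```

Call:
{"fn": "send_rows", "kwargs": {"plan": "0 0 0 0 0 3 0.03;0 0 0 0 0 6 0.03;0 0 0 0 0 9 0.03;0 0 0 0 0 12 0.03;0 0 0 0 0 15 0.03;0 0 0 0 0 18 0.03;0 0 0 0 0 21 0.03;0 0 0 0 0 24 0.03"}}

```text
clock: 13.47
position: [0.5059, -0.0895, 0.106]
tool_rot: [-3.141, 0.0, 1.364]
force: [-4.4, 2.6, 16.1]
grip_width: 0.0343
finger_force: 120.6
```

Run:
```python
from h import *
s=observe();print(s["position"],s["tool_rot"],s["force"],s["moment"],s["qpos"])
```

```text
[ 0.50592154 -0.0895167   0.10596955] [-3.14133100e+00  2.38273742e-04  1.36363436e+00] [-4.39287027  2.64498966 16.12451585] [0.42053068 0.98635095 0.05893005] [ 0.34712429  0.55108833 -0.38369786  1.9816041   0.32236312  0.6678392
 -0.44784343]
```

Call:
{"fn": "send_rows", "kwargs": {"plan": "0 0 0 0 0 4 0.03;0 0 0 0 0 8 0.03;0 0 0 0 0 12 0.03;0 0 0 0 0 16 0.03;0 0 0 0 0 20 0.03;0 0 0 0 0 24 0.03;0 0 0 0 0 28 0.03;0 0 0 0 0 32 0.03;0 0 0 0 0 36 0.03"}}

```text
clock: 14.22
position: [0.5059, -0.0892, 0.106]
tool_rot: [-3.141, 0.0, 0.735]
force: [-4.3, 3.7, 16.4]
grip_width: 0.0345
finger_force: 120.7
```

Run:
```python
from h import *
s=observe();print(s["position"],s["tool_rot"],s["force"],s["moment"],s["qpos"])
```

```text
[ 0.50585615 -0.08923545  0.10598953] [-3.14112333e+00  1.44602885e-04  7.34625173e-01] [-4.31985854  3.71940891 16.38667953] [0.88062498 1.03857615 0.08573646] [ 0.22248654  0.53464974 -0.21696074  1.98824062  0.1848984   0.6376791
 -0.9503366 ]
```

Call:
{"fn": "send_rows", "kwargs": {"plan": "0 0 0 0 0 4 0.03;0 0 0 0 0 8 0.03;0 0 0 0 0 12 0.03;0 0 0 0 0 16 0.03;0 0 0 0 0 20 0.03;0 0 0 0 0 24 0.03;0 0 0 0 0 28 0.03;0 0 0 0 0 31 0.03;0 0 0 0 0 33 0.03;0 0 0 0 0 33 0.03"}}

```text
clock: 15.05
position: [0.5064, -0.089, 0.106]
tool_rot: [-3.141, -0.001, 0.16]
force: [-1.1, 4.0, 14.4]
grip_width: 0.0341
finger_force: 120.3
```

Run:
```python
from h import *
s=observe();print(s["position"],s["tool_rot"],s["force"],s["moment"],s["qpos"])
```

```text
[ 0.5063508  -0.08904189  0.1059966 ] [-3.14125803e+00 -5.33552457e-04  1.59860302e-01] [-1.07625487  4.04559948 14.3754626 ] [0.96360309 0.3666566  0.05072647] [ 0.10512565  0.52941289 -0.06132322  1.99398133  0.05259351  0.61922061
 -1.40158346]
```

Call:
{"fn": "send_rows", "kwargs": {"plan": "0 0 0 0 0 1.5 0.03;0 0 0 0 0 3 0.03;0 0 0 0 0 3 0.03;0 0 0 0 0 3 0.03"}}

```text
clock: 15.38
position: [0.5064, -0.089, 0.106]
tool_rot: [-3.141, -0.001, 0.11]
force: [-1.1, 4.1, 13.7]
grip_width: 0.0348
finger_force: 120.3
```

Run:
```python
from h import *
s=observe();print(s["position"],s["tool_rot"],s["force"],s["moment"],s["qpos"])
```

```text
[ 0.50635892 -0.08902737  0.10597585] [-3.14111892e+00 -5.29704252e-04  1.09820605e-01] [-1.06868657  4.05739073 13.71176395] [1.06751691 0.31532663 0.06924069] [ 0.09501742  0.52942668 -0.04782376  1.99449924  0.0407192   0.61811121
 -1.44042337]
```

Call:
{"fn": "send_rows", "kwargs": {"plan": "0 0 0 0 0 1 0.03;0 0 0 0 0 2 0.03;0 0 0 0 0 2 0.03;0 0 0 0 0 2 0.03"}}

```text
clock: 15.72
position: [0.5064, -0.0891, 0.106]
tool_rot: [-3.141, -0.001, 0.075]
force: [-1.1, 4.9, 13.8]
grip_width: 0.0344
finger_force: 120.3
```

Run:
```python
from h import *
s=observe();print(s["tool_rot"],s["force"],s["moment"])
```

```text
[-3.14110700e+00 -5.46397249e-04  7.50048525e-02] [-1.09126895  4.86354625 13.78504451] [0.97348126 0.26944786 0.21817623]
```

Call:
{"fn": "send_rows", "kwargs": {"plan": "0 0 0 0 0 1 0.03;0 0 0 0 0 2 0.03;0 0 0 0 0 2 0.03;0 0 0 0 0 2 0.03"}}

```text
clock: 16.05
position: [0.5064, -0.0891, 0.106]
tool_rot: [-3.141, -0.001, 0.04]
force: [-0.9, 3.3, 15.1]
grip_width: 0.0344
finger_force: 120.3
```

Run:
```python
from h import *
s=observe();print(s["tool_rot"],s["force"],s["moment"])
```

```text
[-3.14118420e+00 -5.56809227e-04  4.03968395e-02] [-0.92376436  3.26476757 15.09076281] [0.97127566 0.30550793 0.36759823]
```

The moment climbs steeply (0.07→0.22→0.37 N m): it is at the stop. One last look.

Run:
```python
from h import *
s,f=cam("wrist");S=imaging.grab_frame("side")["color"]
c=cv2.resize(f["color"],(400,300));d=cv2.resize(S[40:340,100:500],(400,300))
e=cv2.resize(f["color"][150:270,170:330],(400,300),interpolation=cv2.INTER_CUBIC);g=cv2.resize(S[220:325,205:345],(400,300),interpolation=cv2.INTER_CUBIC)
cv2.imwrite('pics/w7.png',np.vstack([np.hstack([c,d]),np.hstack([e,g])])[:,:,::-1])
```

View pics/w7.png

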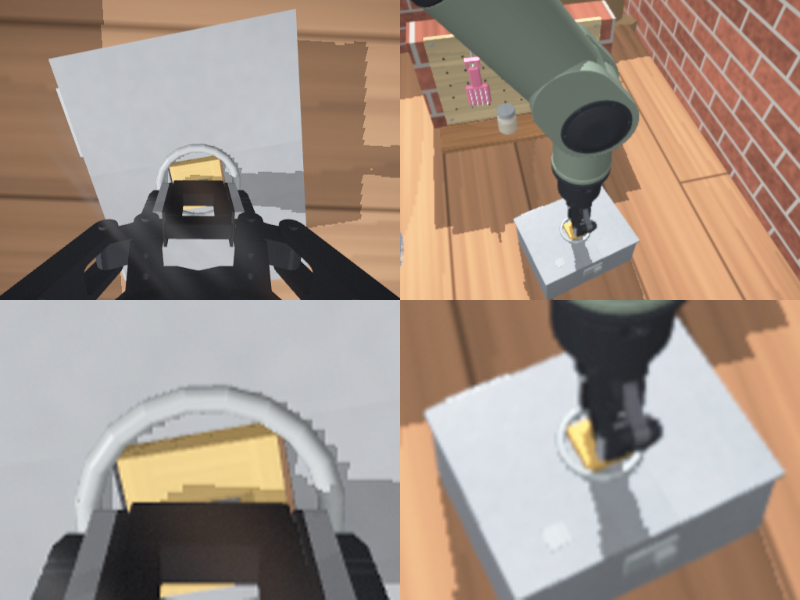

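The plug edges are square to the box again after about 100° of tool turn, so the plug is at its 90° stop. The head sits low on the plug and is still gripped.

```bash
python3 -c "
from h import *
print(bot.job_done())"
```

```text
the job is handed in; nothing more can be done
None
```

The key came off its hook, went fully into the lock, and is turned clockwise to its stop, still gripped and held against the spring; I handed the job in at about 16 s and got no verdict back.

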